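# Lock a fresh filter cartridge into a sloping bayonet port

## Task

Take the fresh filter cartridge (the one with the blue grip) and fit it in the sloping port of the fume extractor: find the collar's slots with its two lugs, push it in against the spring, twist it clockwise to the stop and let it spring back into its locked seat. Leave it locked there with nothing touching it, and do not push away or knock over the other things on the bench.

Things in the scene. Friction and masses are not known exactly. Their poses are not given: they have to be found in the camera images.
- cartridge_center (a point): Centre (53.5 mm above the underside) of the fresh filter cartridge: 107 mm tall, about 0.24 kg, standing upright at the start, turned anyhow. z: its axis, towards the grip; x: along lugs and grip bar. White barrel, 52 mm diameter, blue band, tapering over the lowest 14 mm to 38 mm. The same after half a turn. A spent one of the same shape has a grey grip.
- cartridge_lugs (a point): Point on the cartridge's axis, 50 mm above its underside, on the centre line of its two steel lugs: round pins 10 mm thick that stick out along +x and -x to 39 mm from the axis. Axes as the cartridge's.
- cartridge_grip (a point): Centre of the blue grip bar, 90 mm above the cartridge's underside. The bar is 60 mm long along x (parallel to the lugs), 14 mm thick along y, 34 mm high (73 to 107 mm): pinch it across y. It stands on a blue flange, 68 mm diameter, 66 to 73 mm above the underside.
- port_mouth (a point): Centre of the port's mouth, level with the upper face of its grey collar, 155 mm above the bench. z: out of the port along its axis, 30 degrees from vertical, leaning towards the machine's front (about towards the robot); x up the slope, y across. Opening 55 mm. Two opposite slots, 16 mm wide, reach 42 mm from the axis, a red mark beyond each; see slot_line for their direction.
- slot_line (a point): Also at the mouth's centre (same axes as port_mouth). The slots' line lies 37 degrees from x, turned towards +y (positive about z), but the collar's setting differs each time by up to 17 degrees either way: find it by touch or eye. Off the slots, the lugs rest on the collar with the cartridge's centre 8.5 mm above the mouth; in the slots it drops 5 mm freely, then meets the spring.
- plunger (a joint): Orange sprung plate inside the port, travel in m: 0 out, grows as the cartridge presses it (3 N at first, 0.5 N more per mm). Pushed right in (0.016, 11 N) the flange stands on the collar, the cartridge's centre is 12.5 mm below the mouth and the lugs are 3 mm below the 8 mm thick collar.
- port_seat (a point): Where the cartridge's centre is when locked: 5.5 mm below the mouth on the port's axis (axes as port_mouth). From right in, the cartridge turns clockwise (negative about z; blocked the other way) 75 degrees, to where grooves 4 mm deep in the collar's underside take the lugs, and a stop 3 degrees beyond. Let go, it rises 7 mm into them. Turned too little, it stays lower or is pushed out.
- extractor: The fume extractor, fixed: origin on the bench at its base; port mouth 10 mm nearer its front and 155 mm up. Base 270 x 220 mm, 22 mm high; white sloping head 200 x 200 mm square around the mouth, its face level with the collar to 2 mm. Nothing stands above the face's plane.
- spent: Spent cartridge, same shape as the fresh one (107 mm tall), grey grip, brown band; stands on the bench, origin at the centre of its underside. Leave it.
- jar: Powder jar, 62 mm diameter, 75 mm tall, black cap; origin at the centre of its underside.
- cone: White ceramic cone, 64 mm diameter, 60 mm tall; origin at the centre of its underside.
- brush: Dusting brush lying on the bench; origin on the bench under it.
- spray: Clear bottle with red cap, 54 mm diameter, 150 mm tall; origin at the centre of its underside.
- carton: Cardboard carton, 130 x 170 x 70 mm tall; origin at the centre of its underside.
- tin: Small tin, 56 mm diameter, 50 mm tall; origin at the centre of its underside.
Not all that is in view belongs to the job. There is more than one size of the part that bears cartridge_center; the job needs the largest.

How it is judged:
By the outcome, as a careful person would: the job done as asked, in the order asked, and still so for the second after the job is handed in, with the robot touching nothing.
It also fails if it takes over 51 s, if anything falls off the work surface, if the arm or the gripper's body presses on something with over 40 N, if the wrist force passes 120 N, or if a joint passes its speed limit or range.

## Robot

A 6-joint arm with a two-finger parallel gripper is mounted at the origin on the work surface. World frame = base frame: x ahead of the robot, y to its left, z up, the work surface at z = 0. Lengths are in m, angles in rad, forces in N, time in s.
With the tool pointing down it reaches from about 0.375 to 0.9 m from the base axis. Payload 3.1 kg.
Tool frame: the origin (TCP) lies midway between the tips of the shut fingers; the grasp point (between the pads) lies manip.grip_depth behind it (manip.grip_depth is the distance from the TCP to the grasp point, in m); z points along the fingers, y is the direction in which the jaws open and shut (so a half turn about z gives the same grasp; the last joint's range is limited). The gripper opens to 85 mm and grips with 20 to 120 N. Pads are 22 mm wide; open, the fingers measure 114 mm over their backs; the gripper's body (76 mm by 85 mm) begins 54 mm behind the grasp point. The pads swing forward as they close: fully open they stand 13 mm farther back than shut.
Start: joints at [1.024, 0.527, 1.433, -0, 1.181, -0.178], TCP at [0.225, 0.583, 0.231] pointing down, gripper open.
Joint ranges: [-3.08, 3.08], [-0.75, 2.2], [0.22, 2.44], [-1.43, 4.57], [0, 2.65], [-2.85, 2.85]. Speed limits (rad/s): [2.79, 2.79, 3.14, 3.14, 3.14, 3.14].

## Interface

Orientations are given as a unit quaternion [x, y, z, w].
In Python, from station import manip, vision gives the robot as it stands.
- The arm moves only by the shell command python3 -m crank 'ROWS' [FORCE]. ROWS is JSON, a list of rows, each an object with "grip": the closure, from 0 (fully open) to 1 (shut); "offset": the shift along the tool's x, y, z in mm, a list of three; "angular": the turn, a rotation vector about the tool's x, y, z in degrees, a list of three. A call has 1 to 10 rows; each row is the pose to reach, as a shift and turn from the pose commanded when the call began, along the tool's axes at that moment; what a row does not reach only later rows make up. A row lasts 1/10 s, in which the tool goes at most 50 mm and 8.59 degrees, less where a joint would pass 70% of its speed; a pose out of reach is approached as far as the arm can. A call with a gripper value outside its range is refused whole. The fingers move at their own pace and stop on an object; FORCE is the grip in N (left out, the last holds). Time passes only in rows, so rows that repeat a pose let the fingers close. It gives the time, the measured TCP pose, the force and the opening at its end, in the units of the state.
- manip.sense(): the state, without advancing time (a new reading comes with each control period).
- vision.snapshot(name): name is "side" or "top" or "wrist"; returns a dict with "pixels" (480x640x3 uint8, red, green, blue), "intrinsics" (3x3 intrinsics, pixels), "R" (3x3) and "t" (3): a world point X has camera coordinates R X + t. Camera axes: x right, y down, z forward; pixel columns grow to the right and rows downward; lengths in m; the calibration is good to about 2 mm. A picture is of the moment at which its call begins. There is no depth.
- manip.sign_off(): hands the job in, once; it reports no verdict.
The state is a dict: "t": time; "q": joint angles; "qd": joint speeds; "tau": joint torques, N m; "tcp_pos": TCP position; "tool_rot": TCP orientation; "force": force on the tool from outside, world axes, zero at the start; "ft_torque": the same for the moment, N m; "finger_gap": opening from 0.0 (shut) to 1.0 (fully open).
Only numpy, scipy, OpenCV 4.12 (cv2) and the standard library are available. Lean on these libraries where they do the work, as an engineer would, in place of code of your own. Each camera call takes 0.05 s, during which the arm holds its last target.

## Working session

There is one attempt and no reset: what is moved stays moved. The work goes in short steps, Python scripts to look and compute and a shell command to move; the robot and the scene stay as the last step left them, time stands still between calls to the robot, and variables do not carry over. Pictures are saved under pics/ and viewed, and the job is handed in when it is done.

```bash
ls -la; mkdir -p pics
cat > h.py <<'E'
import numpy as np,cv2
from station import manip,vision
def snap(n,f=None):
    s=vision.snapshot(n)
    np.savez('pics/last_%s.npz'%n,**{k:np.array(v) for k,v in s.items()})
    if f: cv2.imwrite('pics/'+f,cv2.cvtColor(s['pixels'],cv2.COLOR_RGB2BGR))
    return s
def load(n): return dict(np.load('pics/last_%s.npz'%n))
def ray(s,u,v):
    K=np.array(s['intrinsics']);R=np.array(s['R']);t=np.array(s['t'])
    return -R.T@t,R.T@np.linalg.solve(K,[u,v,1.])
def onz(s,u,v,z):
    o,d=ray(s,u,v); return o+d*(z-o[2])/d[2]
def proj(s,X):
    p=np.array(s['intrinsics'])@(np.array(s['R'])@np.array(X)+np.array(s['t']));return p[:2]/p[2]
E
python3 - <<'E'
from h import *
for n in ('side','top','wrist'):
    s=snap(n,n+'0.png'); print(n,ray(s,320,240),s['intrinsics'])
print(manip.sense(),manip.grip_depth)
E
```

```text
total 12
drwxr-xr-x  3 agent agent 4096 Dec  6 13:54 .
drwxr-xr-x 23 root  root  4096 Dec  6 13:54 ..
drwxr-xr-x  2 agent agent 4096 Dec  6 13:54 pics
side (array([-0.02241487, -0.9095312 ,  1.16648834]), array([ 0.34286694,  0.63548696, -0.69202125])) [[595.66185297   0.         330.08047276]
 [  0.         595.66185297 241.73054502]
 [  0.           0.           1.        ]]
top (array([0.42939187, 0.01158808, 1.42126733]), array([ 0.0417944 ,  0.03444289, -0.99858699])) [[458.44799139   0.         324.7840352 ]
 [  0.         458.44799139 239.81002145]
 [  0.           0.           1.        ]]
wrist (array([0.14864212, 0.61167338, 0.37239325]), array([ 0.29022746, -0.1122134 , -0.95036096])) [[396.65026784   0.         318.92890248]
 [  0.         396.65026784 240.6251933 ]
 [  0.           0.           1.        ]]
{'t': 0.15, 'q': array([ 1.02451695e+00,  5.28256882e-01,  1.43358283e+00,  2.04701965e-05,
        1.18140815e+00, -1.78465872e-01]), 'qd': array([ 0.00050394, -0.00477877, -0.00509165,  0.00159892, -0.00076456,
        0.00041473]), 'tau': array([ 9.58747733e-04, -4.42747843e+01, -1.78277171e+01, -2.48683509e-04,
        5.66947740e-03, -2.20962073e-05]), 'tcp_pos': array([0.2243998 , 0.58275305, 0.23056381]), 'tool_rot': array([ 1.82875595e-01,  9.83135714e-01, -7.70499876e-04, -3.02230437e-04]), 'force': array([ 0.56225769, -0.24990794, -0.74714148]), 'ft_torque': array([-0.01534147,  0.02250691, -0.0193455 ]), 'finger_gap': 1.0018146322426489} 0.0187
```

View pics/top0.png

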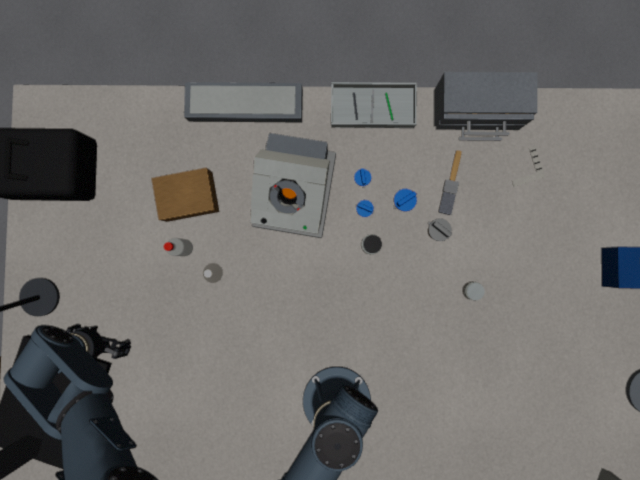

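View pics/side0.png

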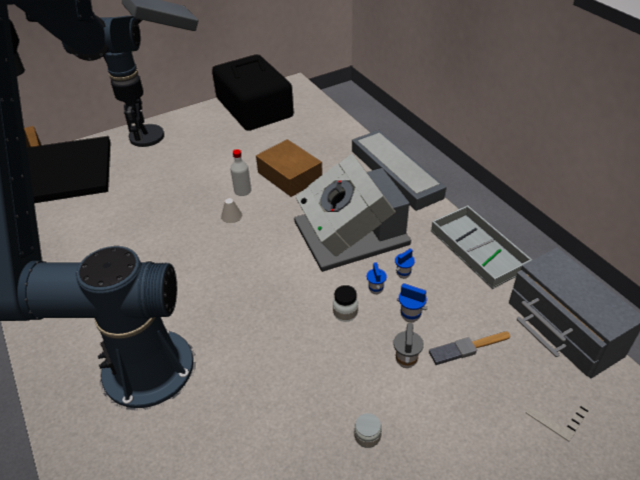

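View pics/wrist0.png

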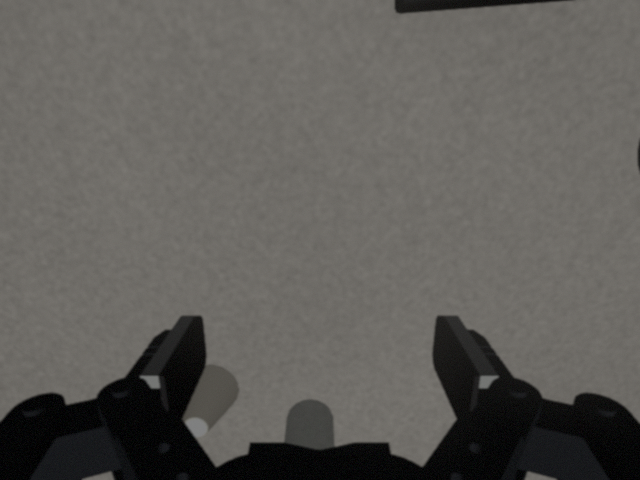

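Run:
```python
from h import *
s=load('top');im=cv2.cvtColor(s['pixels'],cv2.COLOR_RGB2BGR)
a=cv2.resize(im[150:250,240:340],None,fx=6,fy=6,interpolation=cv2.INTER_CUBIC)
cv2.imwrite('pics/topport.png',a)
a=cv2.resize(im[160:250,345:465],None,fx=6,fy=6,interpolation=cv2.INTER_CUBIC)
cv2.imwrite('pics/topcart.png',a)
s=load('side');im=cv2.cvtColor(s['pixels'],cv2.COLOR_RGB2BGR)
a=cv2.resize(im[150:270,270:420],None,fx=5,fy=5,interpolation=cv2.INTER_CUBIC)
cv2.imwrite('pics/sideport.png',a)
a=cv2.resize(im[240:370,330:460],None,fx=4.6,fy=4.6,interpolation=cv2.INTER_CUBIC)
cv2.imwrite('pics/sidecart.png',a)
for n in('top','side'):
    s=load(n);h=cv2.cvtColor(s['pixels'],cv2.COLOR_RGB2HSV)
    m=cv2.inRange(h,(100,150,50),(125,255,255))
    c,_=cv2.findContours(m,0,2)
    for k in c:
        if cv2.contourArea(k)>30: print(n,cv2.contourArea(k),cv2.boundingRect(k),cv2.minEnclosingCircle(k),cv2.fitEllipse(k))
```

```text
top 814.5 (618, 248, 22, 40) ((628.5, 267.5), 22.1473331451416) ((628.7735595703125, 265.7818298339844), (23.605907440185547, 77.9509506225586), 179.03201293945312)
top 181.0 (357, 201, 16, 16) ((364.5833435058594, 208.2708282470703), 8.105968475341797) ((364.6768798828125, 207.9998016357422), (15.396729469299316, 15.840660095214844), 49.75130081176758)
top 348.5 (394, 189, 22, 22) ((405.3925476074219, 199.3429718017578), 11.512547492980957) ((405.06866455078125, 199.5759735107422), (20.771390914916992, 21.906225204467773), 71.68087768554688)
top 182.5 (355, 169, 16, 17) ((362.1666564941406, 177.0), 8.084732055664062) ((362.201904296875, 177.04786682128906), (15.29833984375, 15.702219009399414), 118.74410247802734)
side 495.0 (399, 284, 27, 26) ((412.2804870605469, 295.2804870605469), 14.607525825500488) ((411.863037109375, 296.9894714355469), (23.495458602905273, 28.431921005249023), 112.38108825683594)
side 233.0 (367, 263, 19, 21) ((376.3262939453125, 273.4107971191406), 10.66763687133789) ((376.1400451660156, 275.23333740234375), (17.0015869140625, 20.7407283782959), 177.16978454589844)
side 225.5 (395, 249, 19, 19) ((404.81817626953125, 257.42425537109375), 10.44916820526123) ((405.1321105957031, 259.316650390625), (16.325204849243164, 20.064180374145508), 53.33718490600586)
```

View pics/topport.png

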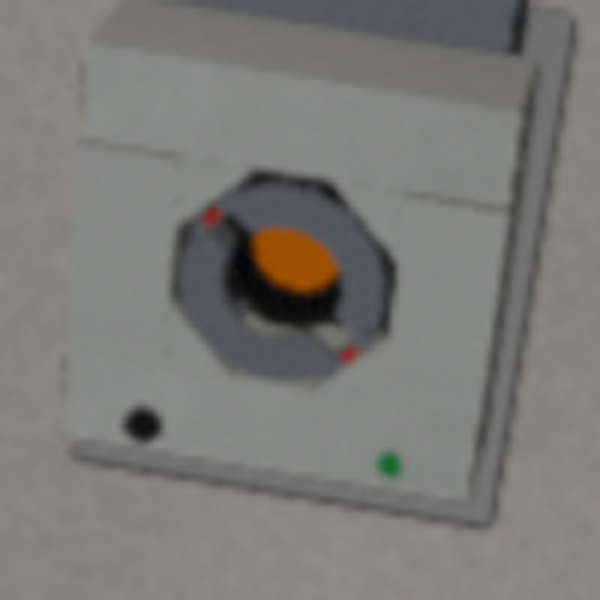

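View pics/topcart.png

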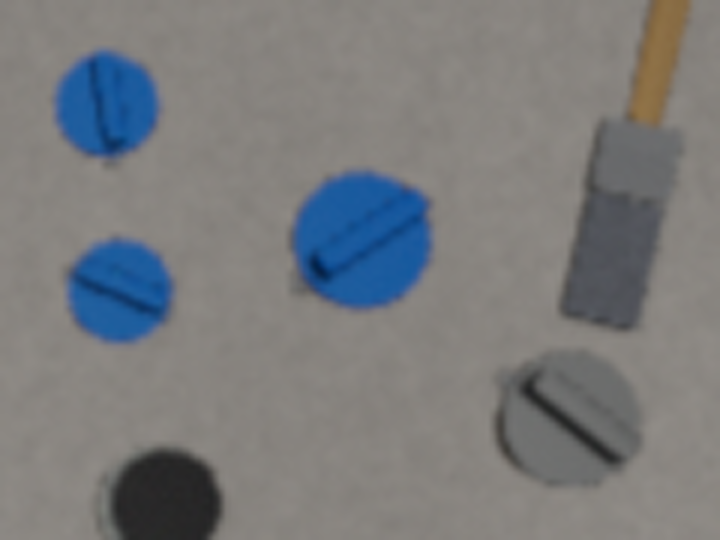

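View pics/sideport.png

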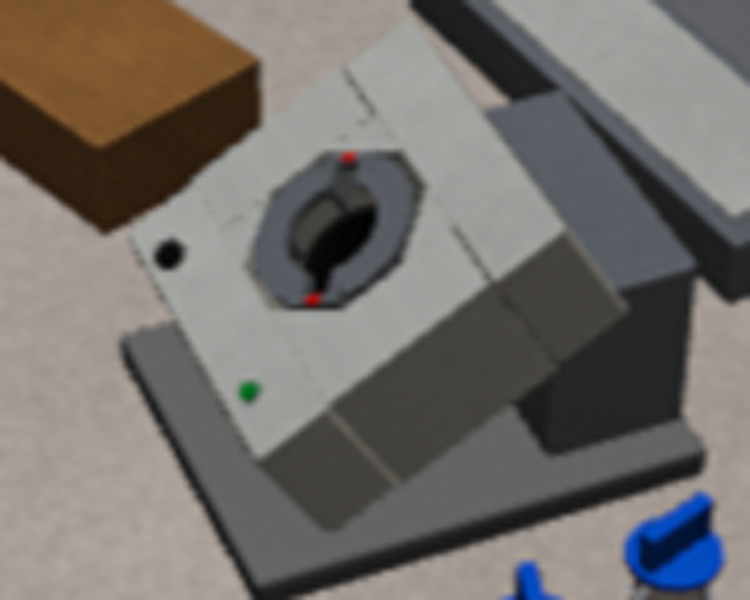

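View pics/sidecart.png

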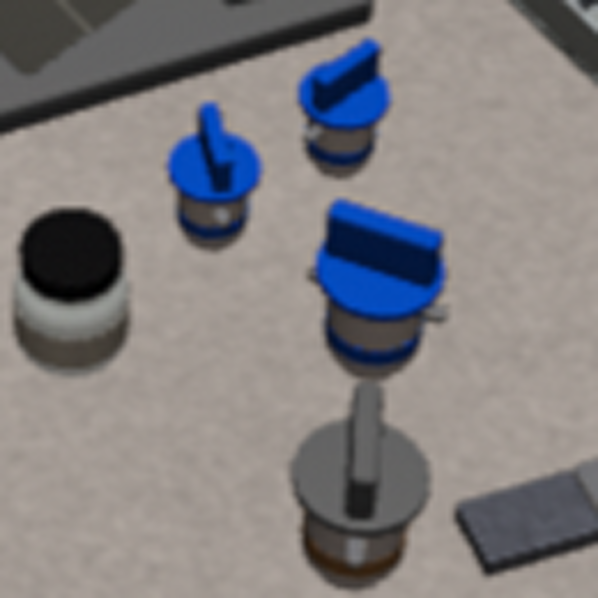

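Run:
```python
from h import *
T=load('top');S=load('side')
print('fresh top',onz(T,404.95,199.6,.073))
f=lambda x,y,x0,y0,k:(x0+(x+.5)/k-.5,y0+(y+.5)/k-.5)
# bar ends top face
a=onz(T,*f(320,262,345,160,6),.107);b=onz(T,*f(420,198,345,160,6),.107)
print(a,b,np.degrees(np.arctan2(*(b-a)[1::-1])))
# side flange circle center
print('fresh side flange',onz(S,*f(381,272,330,240,4.6),.073))
a=onz(S,*f(335,204,330,240,4.6),.107);b=onz(S,*f(438,236,330,240,4.6),.107)
print(a,b,np.degrees(np.arctan2(*(b-a)[1::-1])),np.linalg.norm(a-b),(a+b)/2)
def tri(p,q):
    o1,d1=ray(T,*p);o2,d2=ray(S,*q)
    A=np.c_[d1,-d2];x=np.linalg.lstsq(A,o2-o1,rcond=None)[0]
    P,Q=o1+x[0]*d1,o2+x[1]*d2
    return (P+Q)/2,np.linalg.norm(P-Q)
def red(s,box):
    x,y,w,h=box;im=s['pixels'][y:y+h,x:x+w].astype(float)
    wt=np.clip(im[...,0]-np.maximum(im[...,1],im[...,2])-25,0,None)
    # exclude orange
    wt[(im[...,1]>im[...,2]+25)]=0
    n,l=cv2.connectedComponents((wt>0).astype(np.uint8))
    out=[]
    for i in range(1,n):
        m=(l==i);v,u=np.nonzero(m);ww=wt[m]
        if ww.sum()>60: out.append(((u*ww).sum()/ww.sum()+x,(v*ww).sum()/ww.sum()+y,ww.sum()))
    return out
rt=red(T,(265,175,45,45));rs=red(S,(315,175,45,45));print(rt,rs)
np.set_printoptions(precision=4,suppress=True)
up=lambda p:(p[0],p[1])
L=lambda c:f(*c,240,150,6); M=lambda c:f(*c,270,150,5)
for n,c,d in (('FL',(72,440),(135,235)),('FR',(470,497),(262,458)),('BR',(530,110),(565,235)),('BL',(90,45),(405,20)),('blk',(143,424),(169,254)),('grn',(390,465),(249,391))):
    print(n,*tri(L(c),M(d)))
rt.sort(key=lambda a:a[1]);rs.sort(key=lambda a:a[1])
if len(rt)==2==len(rs):
    P=[tri(up(a),up(b)) for a,b in zip(rt,rs)];print(P)
    m=(P[0][0]+P[1][0])/2;d=P[0][0]-P[1][0];print('mid',m,np.linalg.norm(d),d)
```

```text
fresh top [ 0.60824836 -0.19025821  0.073     ]
[ 0.59298341 -0.16514233  0.107     ] [ 0.62428652 -0.21255875  0.107     ] -56.568227745751265
fresh side flange [ 0.60649743 -0.1981675   0.073     ]
[ 0.5941009  -0.17063568  0.107     ] [ 0.62603316 -0.21597988  0.107     ] -54.84605384462146 0.05545958313877503 [ 0.61006703 -0.19330778  0.107     ]
[(np.float64(274.85759493670884), np.float64(185.68987341772151), np.float64(316.0)), (np.float64(297.77433628318585), np.float64(208.63716814159292), np.float64(226.0))] [(np.float64(339.25895316804406), np.float64(180.85399449035813), np.float64(363.0)), (np.float64(332.08565737051794), np.float64(209.40836653386455), np.float64(502.0))]
FL [0.5339 0.2547 0.1029] 0.005614831743579742
FR [0.5072 0.0631 0.1005] 0.001565536941881759
BR [0.6744 0.0359 0.1958] 0.0019704316682410093
BL [0.7021 0.2342 0.1978] 0.0007943162206688006
blk [0.5394 0.2201 0.1114] 0.0013603036548183378
grn [0.5215 0.1012 0.1107] 0.0018373657257615866
[(array([0.6312, 0.1812, 0.1671]), np.float64(0.0022624143535454905)), (array([0.5714, 0.1193, 0.1381]), np.float64(0.001923770955929119))]
mid [0.6013 0.1503 0.1526] 0.09081007877250637 [0.0598 0.0619 0.029 ]
```

```bash
cat >> h.py <<'E'
from scipy.spatial.transform import Rotation as Ro
np.set_printoptions(precision=4,suppress=True)
def down(xang):
    c,s=np.cos(np.radians(xang)),np.sin(np.radians(xang))
    return np.array([[c,s,0],[s,-c,0],[0,0,-1.]])
def delta(p,R):
    st=manip.sense();R0=Ro.from_quat(st['tool_rot']).as_matrix()
    off=R0.T@(np.array(p)-st['tcp_pos'])*1000
    w=Ro.from_matrix(R0.T@R).as_rotvec(degrees=True)
    print('t',st['t'],'off',off.round(1),'ang',w.round(2))
E
python3 - <<'E'
from h import *
delta([.57,.16,.40],down(124.2))
E
```

```text
t 0.15 off [-474.4 -270.5 -169.1] ang [-0.1   0.01 34.73]
```

```bash
python3 -m crank '[{"grip":0,"offset":[-40,-20,-40],"angular":[0,0,7]},{"grip":0,"offset":[-80,-45,-70],"angular":[0,0,14]},{"grip":0,"offset":[-120,-70,-90],"angular":[0,0,21]},{"grip":0,"offset":[-160,-90,-110],"angular":[0,0,28]},{"grip":0,"offset":[-200,-115,-130],"angular":[0,0,34.7]},{"grip":0,"offset":[-240,-138,-150],"angular":[0,0,34.7]},{"grip":0,"offset":[-280,-160,-169],"angular":[0,0,34.7]},{"grip":0,"offset":[-320,-183,-169],"angular":[0,0,34.7]},{"grip":0,"offset":[-360,-206,-169],"angular":[0,0,34.7]},{"grip":0,"offset":[-400,-228,-169],"angular":[0,0,34.7]}]'
python3 - <<'E'
from h import *
delta([.57,.16,.40],down(124.2))
E
```

```text
t: 1.15
tcp_pos: [0.5145, 0.2277, 0.4007]
tool_rot: [0.468, 0.884, 0.0, 0.0]
force: [1.1, 0.6, 0.6]
finger_gap: 1.001
t 1.15 off [-87.1   7.8   0.7] ang [0.04 0.   0.03]
```

```bash
python3 -m crank '[{"grip":0,"offset":[-45,4,0],"angular":[0,0,0]},{"grip":0,"offset":[-86,7.5,0],"angular":[0,0,0]},{"grip":0,"offset":[-86,7.5,0],"angular":[0,0,0]},{"grip":0,"offset":[-86,7.5,0],"angular":[0,0,0]}]'
python3 - <<'E'
from h import *
s=snap('wrist','w1.png');print(manip.sense()['qd'],manip.sense()['q'])
E
```

```text
t: 1.55
tcp_pos: [0.5683, 0.1616, 0.3995]
tool_rot: [0.469, 0.883, -0.0, -0.001]
force: [0.1, -0.4, -0.2]
finger_gap: 1.002
[ 0.0273 -0.0127  0.0052 -0.0031 -0.001  -0.003 ] [ 0.0894  0.3374  1.281   0.0006  1.5249 -0.5074]
```

View pics/w1.png

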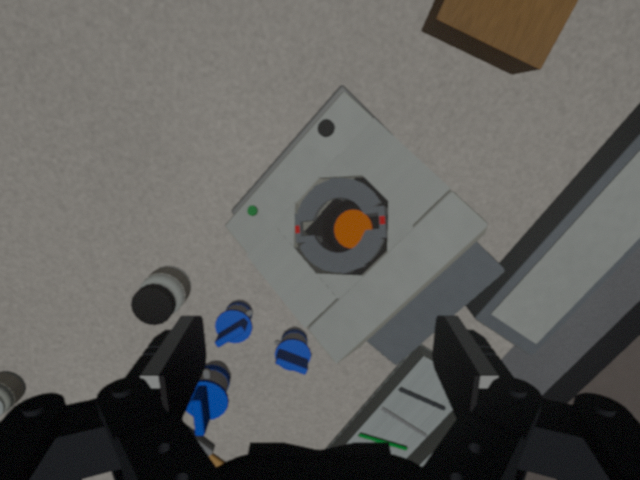

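```bash
cat >> h.py <<'E'
def portR(h):
    h=np.radians(h);c,s=np.cos(h),np.sin(h);a=np.sqrt(3)/2
    return np.array([[a*c,a*s,.5],[-s,c,0],[-.5*c,-.5*s,a]]).T  # columns x,y,z ; h heading of upslope
def onplane(s,uv,p,n):
    o,d=ray(s,*uv);return o+d*(((p-o)@n)/(d@n))
def reds(s,box):
    x,y,w,h=box;im=s['pixels'][y:y+h,x:x+w].astype(float)
    wt=np.clip(im[...,0]-np.maximum(im[...,1],im[...,2])-25,0,None)
    wt[(im[...,1]>im[...,2]+20)]=0
    n,l=cv2.connectedComponents((wt>0).astype(np.uint8));out=[]
    for i in range(1,n):
        m=(l==i);v,u=np.nonzero(m);ww=wt[m];out.append(((u*ww).sum()/ww.sum()+x,(v*ww).sum()/ww.sum()+y,ww.sum()))
    return sorted(out,key=lambda a:-a[2])[:2]
E
python3 - <<'E'
from h import *
W=load('wrist')
im=cv2.cvtColor(W['pixels'],cv2.COLOR_RGB2BGR)
cv2.imwrite('pics/w1z.png',cv2.resize(im[75:325,215:395],None,fx=3,fy=2.4*1.25*.8,interpolation=cv2.INTER_CUBIC)[:600])
cv2.imwrite('pics/w1p.png',cv2.resize(im[165:285,280:405],None,fx=4.8,fy=4.8,interpolation=cv2.INTER_CUBIC))
r=reds(W,(285,165,115,120));print(r)
for h in(-8.1,):
    P=portR(h);c=np.array([.601,.15,.155])
    for k in range(6):
        A=[onplane(W,p[:2],c,P[:,2]) for p in r]
        m=(A[0]+A[1])/2; c=np.array([m[0],m[1],.155])
    d=P.T@(A[0]-A[1]);print(c,A,d,np.degrees(np.arctan2(d[1],d[0])))
E
```

```text
[(np.float64(381.8102581293999), np.float64(219.62386858866913), np.float64(2983.0)), (np.float64(296.9762865792129), np.float64(228.9313824419778), np.float64(1982.0))]
[0.5991 0.1472 0.155 ] [array([0.629 , 0.1782, 0.1695]), array([0.5693, 0.1161, 0.1405])] [ 0.0581  0.0699 -0.    ] 50.26702917657165
```

View pics/w1p.png

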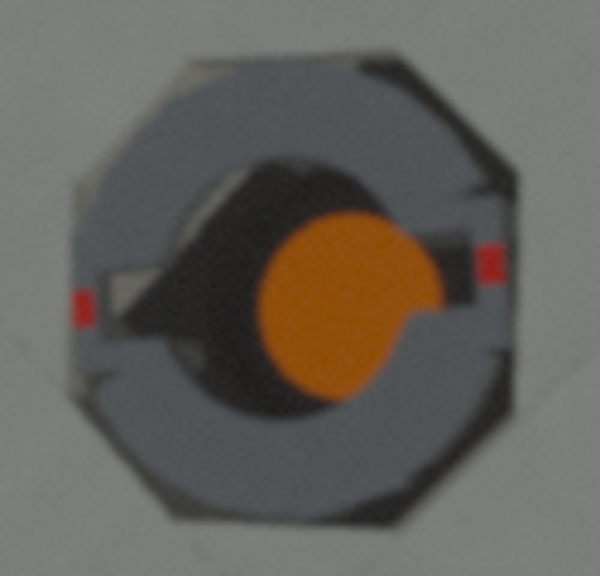

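View pics/w1z.png

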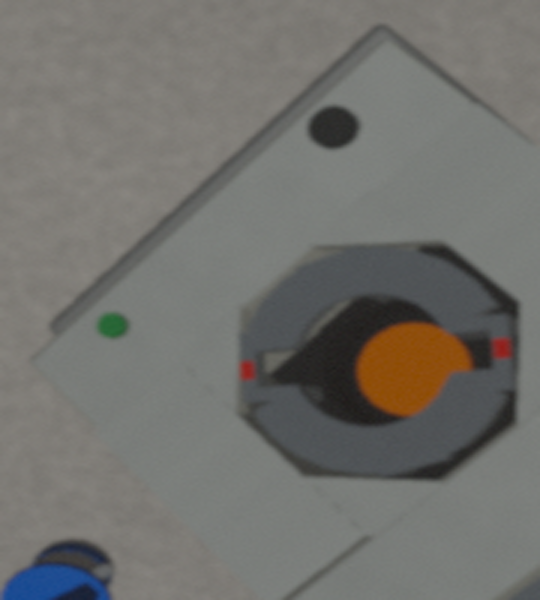

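Run:
```python
from h import *
W=load('wrist')
f=lambda x,y:(215+(x+.5)/3-.5,75+(y+.5)/3-.5)
h=-8.1;P=portR(h);c=np.array([.5991,.1472,.155])
for n,a,b in(('front',(35,358),(386,40)),('right',(35,358),(250,592)),('leds',(112,325),(333,127)),('left',(386,40),(530,143))):
    A=P.T@(onplane(W,f(*a),c,P[:,2])-c);B=P.T@(onplane(W,f(*b),c,P[:,2])-c)
    d=B-A;print(n,A,B,np.degrees(np.arctan2(d[1],d[0])))
# fresh/others quick: flange of fresh
print(onz(W,208,399,.073))
delta([.608,-.192,.30],down(-55.8+180))
```

```text
front [-0.1215 -0.0698 -0.    ] [-0.0967  0.1015 -0.    ] 81.76037988519309
right [-0.1215 -0.0698 -0.    ] [ 0.0046 -0.0653  0.    ] 2.082163076977412
leds [-0.1055 -0.0384 -0.    ] [-0.0902  0.0684  0.    ] 81.8211153867596
left [-0.0967  0.1015 -0.    ] [-0.0323  0.1077  0.    ] 5.494742993860014
[ 0.6101 -0.1869  0.073 ]
t 1.6 off [-316.  -165.9   99.5] ang [-0.06 -0.08 -0.  ]
```

Run:
```python
from h import *
W=load('wrist')
f=lambda x,y:(215+(x+.5)/3-.5,75+(y+.5)/2.4-.5)
h=-8.1;P=portR(h);c=np.array([.5991,.1472,.155])
for n,a,b in(('front',(35,358),(386,40)),('right',(35,358),(250,592)),('leds',(112,325),(333,127)),('left',(386,40),(530,143))):
    A=P.T@(onplane(W,f(*a),c,P[:,2])-c);B=P.T@(onplane(W,f(*b),c,P[:,2])-c)
    d=B-A;print(n,A,B,np.degrees(np.arctan2(d[1],d[0])))
```

```text
front [-0.0964 -0.0932  0.    ] [-0.0942  0.099   0.    ] 89.34098850718013
right [-0.0964 -0.0932  0.    ] [ 0.0418 -0.1005  0.    ] -3.0417858157976507
leds [-0.0834 -0.0591  0.    ] [-0.0821  0.0607 -0.    ] 89.387306540408
left [-0.0942  0.099   0.    ] [-0.0239  0.0994 -0.    ] 0.33082205469858955
```

```bash
python3 -m crank '[{"grip":0,"offset":[-40,-21,0],"angular":[0,0,0]},{"grip":0,"offset":[-80,-42,0],"angular":[0,0,0]},{"grip":0,"offset":[-120,-63,10],"angular":[0,0,0]},{"grip":0,"offset":[-160,-84,30],"angular":[0,0,0]},{"grip":0,"offset":[-200,-105,50],"angular":[0,0,0]},{"grip":0,"offset":[-240,-126,70],"angular":[0,0,0]},{"grip":0,"offset":[-280,-147,90],"angular":[0,0,0]},{"grip":0,"offset":[-315,-165,100],"angular":[0,0,0]},{"grip":0,"offset":[-315,-165,100],"angular":[0,0,0]},{"grip":0,"offset":[-315,-165,100],"angular":[0,0,0]}]'
python3 - <<'E'
from h import *
s=snap('wrist','w2.png');im=cv2.imread('pics/w2.png')
h=cv2.cvtColor(im,cv2.COLOR_BGR2HSV);m=cv2.inRange(h,(100,150,40),(125,255,255))
c,_=cv2.findContours(m,0,2)
for k in c:
    if cv2.contourArea(k)>300: print(cv2.contourArea(k),cv2.boundingRect(k),cv2.minEnclosingCircle(k))
E
```

```text
t: 2.6
tcp_pos: [0.6087, -0.1898, 0.2999]
tool_rot: [0.468, 0.884, 0.0, -0.001]
force: [-0.3, 1.3, 0.5]
finger_gap: 1.001
3604.0 (284, 168, 68, 74) ((317.5, 204.4178009033203), 36.99342727661133)
2315.0 (424, 103, 61, 55) ((454.21429443359375, 133.2142791748047), 30.342525482177734)
2512.0 (340, 48, 56, 60) ((369.1880187988281, 77.8509750366211), 30.23993492126465)
```

View pics/w2.png

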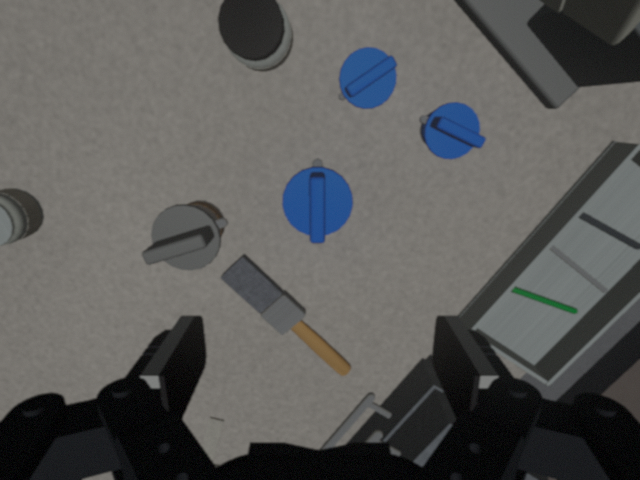

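Run:
```python
from h import *
W=load('wrist')
h=cv2.cvtColor(W['pixels'],cv2.COLOR_RGB2HSV);m=cv2.inRange(h,(100,150,20),(125,255,255))[160:250,275:360]
ys,xs=np.nonzero(m);print(xs.min()+275,xs.max()+275,ys.min()+160)
# width rows
for y in range(5,90,6):
    r=np.nonzero(m[y])[0]
    if len(r):print(y+160,r.min()+275,r.max()+275)
im=cv2.cvtColor(W['pixels'],cv2.COLOR_RGB2BGR)
cv2.imwrite('pics/w2z.png',cv2.resize(im[150:250,265:375],None,fx=6,fy=6,interpolation=cv2.INTER_CUBIC))
print('fl',onz(W,317.5,202,.073))
```

```text
284 351 168
171 302 332
177 293 341
183 289 345
189 286 348
195 284 350
201 284 351
207 284 350
213 286 349
219 289 346
225 293 341
231 302 332
237 311 323
fl [ 0.6078 -0.1928  0.073 ]
```

View pics/w2z.png

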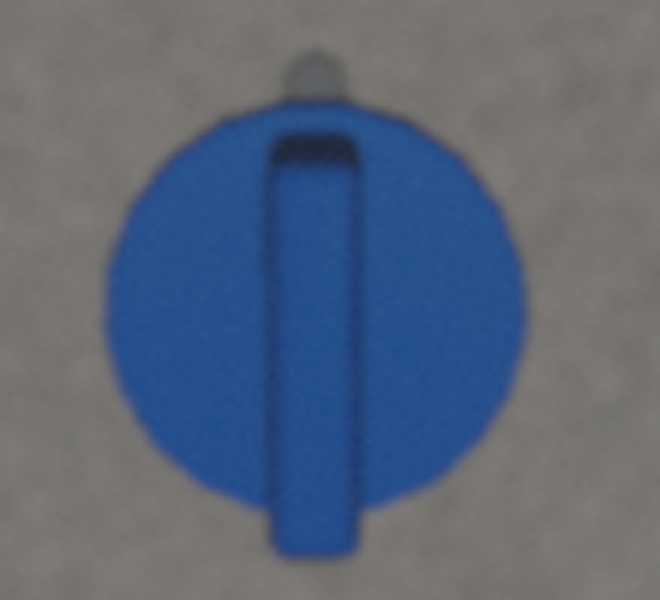

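Run:
```python
from h import *
delta([.608,-.1925,.077],down(124.2))
```

```text
t 2.65 off [ -2.6  -2.9 223.5] ang [ 0.03 -0.05  0.11]
```

```bash
python3 -m crank '[{"grip":0,"offset":[-1,-1,40],"angular":[0,0,0]},{"grip":0,"offset":[-1,-1,80],"angular":[0,0,0]},{"grip":0,"offset":[-1,-1,120],"angular":[0,0,0]},{"grip":0,"offset":[-1,-1,150],"angular":[0,0,0]},{"grip":0,"offset":[-1,-1,165],"angular":[0,0,0]},{"grip":0,"offset":[-1,-1,165],"angular":[0,0,0]},{"grip":0,"offset":[-1,-1,165],"angular":[0,0,0]}]'
python3 - <<'E'
from h import *
delta([.608,-.1925,.077],down(124.2));print(manip.sense()['tcp_pos'],manip.sense()['q'])
E
```

```text
t: 3.35
tcp_pos: [0.6099, -0.1916, 0.1369]
tool_rot: [0.467, 0.884, 0.0, 0.001]
force: [0.1, -0.1, 0.2]
finger_gap: 1.0
t 3.35 off [ 0.5 -2.2 59.9] ang [0.08 0.13 0.11]
[ 0.6099 -0.1916  0.1369] [-0.4789  0.6571  1.4789  0.0001  1.0029 -1.0778]
```

```bash
python3 -m crank '[{"grip":0,"offset":[0.5,-2,25],"angular":[0,0,0]},{"grip":0,"offset":[0.5,-2,45],"angular":[0,0,0]},{"grip":0,"offset":[0.5,-2,60],"angular":[0,0,0]},{"grip":0,"offset":[0.5,-2,60],"angular":[0,0,0]},{"grip":1,"offset":[0.5,-2,60],"angular":[0,0,0]},{"grip":1,"offset":[0.5,-2,60],"angular":[0,0,0]},{"grip":1,"offset":[0.5,-2,60],"angular":[0,0,0]},{"grip":1,"offset":[0.5,-2,60],"angular":[0,0,0]},{"grip":1,"offset":[0.5,-2,60],"angular":[0,0,0]},{"grip":1,"offset":[0.5,-2,60],"angular":[0,0,0]}]' 80
python3 - <<'E'
from h import *
s=snap('wrist','w3.png');s=snap('side','s3.png')
cv2.imwrite('pics/s3z.png',cv2.resize(cv2.imread('pics/s3.png')[200:360,300:500],None,fx=3.5,fy=3.5))
print(manip.sense()['tcp_pos'],manip.sense()['finger_gap'])
E
```

```text
t: 4.35
tcp_pos: [0.607, -0.1931, 0.0758]
tool_rot: [0.468, 0.884, -0.0, 0.0]
force: [-0.6, -0.3, 2.5]
finger_gap: 0.147
[ 0.607  -0.1931  0.0758] 0.14991987325041362
```

View pics/s3z.png

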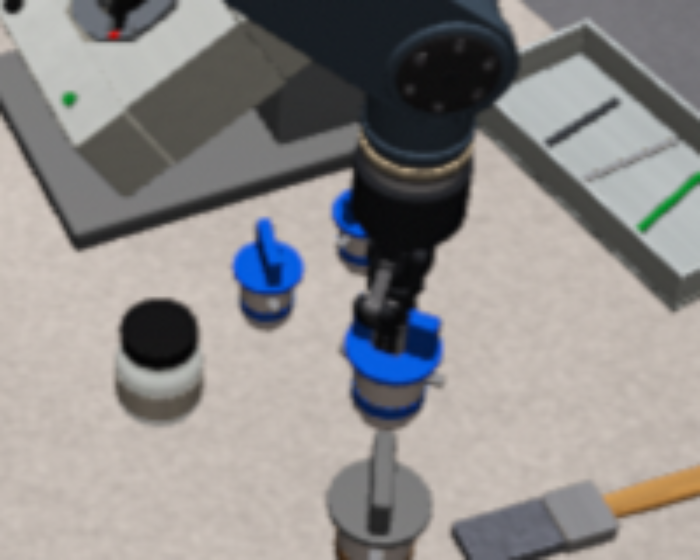

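View pics/w3.png

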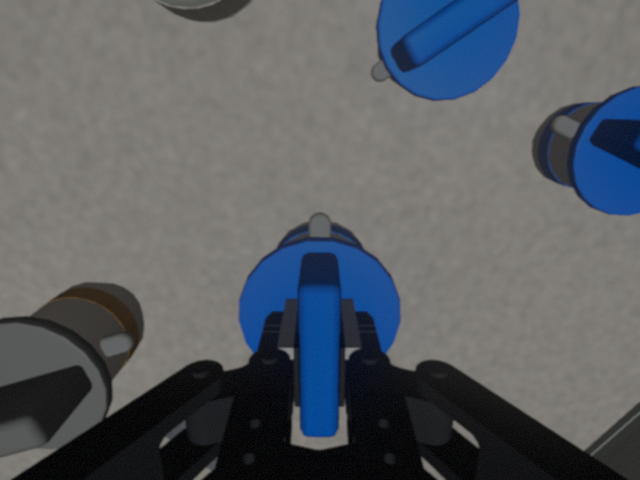

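Run:
```python
from h import *
W=load('wrist');st=manip.sense()
h=cv2.cvtColor(W['pixels'],cv2.COLOR_RGB2HSV);m=cv2.inRange(h,(100,150,20),(125,255,255))
for y in range(230,330,8):
    r=np.nonzero(m[y,220:420])[0]
    if len(r):print(y,r.min()+220,r.max()+220)
# predict flange circle centred at tcp
R=Ro.from_quat(st['tool_rot']).as_matrix()
for dx in(-.004,0,.004):
    c=st['tcp_pos']+R@[dx,0,0];c[2]=.073
    print(dx,[proj(W,c+.034*np.array([np.cos(a),np.sin(a),0])).round(1) for a in np.radians([124.2,34.2,214.2])], 'barend',[ (lambda q:proj(W,q).round(1))(np.array([c[0],c[1],.107])+R@[sg*.030,0,0]) for sg in(1,-1)])
```

```text
238 289 350
246 285 355
254 271 368
262 261 378
270 254 384
278 248 390
286 245 393
294 242 396
302 240 398
310 240 398
318 240 399
326 242 397
-0.004 [array([321.5, 247.9]), array([403.6, 325.5]), array([239.2, 325.5])] barend [array([322.1, 296.7]), array([321.8, 449.3])]
0 [array([321.6, 238.1]), array([404.3, 316.9]), array([238.6, 316.9])] barend [array([322.1, 284.8]), array([321.9, 440.4])]
0.004 [array([321.6, 228.1]), array([404.9, 308.2]), array([237.9, 308.2])] barend [array([322.1, 272.7]), array([321.9, 431.4])]
```

```bash
cat >> h.py <<'E'
def toolR(slot,h=-8.5,sg=-1):
    P=portR(h);a=np.radians(slot);x=sg*(P@[np.cos(a),np.sin(a),0]);z=-P[:,2]
    return np.c_[x,np.cross(z,x),z]
E
python3 - <<'E'
from h import *
st=manip.sense();q=st['q']
e=lambda q:Ro.from_euler('ZYZYZ',[q[0],q[1]+q[2],q[3],q[4],np.pi/2+q[5]]).as_matrix()
print(np.abs(e(q)-Ro.from_quat(st['tool_rot']).as_matrix()).max())
for q1 in (3,6):
  for q23 in (90,105,120):
    for sg in(-1,1):
      for sl in(50.7,-27.3):
        M=Ro.from_euler('ZY',[q1,q23],degrees=True).as_matrix().T@toolR(sl,sg=sg)
        z=Ro.from_matrix(M).as_euler('ZYZ',degrees=True);z[2]=(z[2]-90+180)%360-180
        print(q1,q23,sg,sl,z.round(1))
E
```

```text
Traceback (most recent call last):
  File "scipy/spatial/transform/_rotation.pyx", line 1413, in scipy.spatial.transform._rotation.Rotation.from_euler
ValueError: Expected axis specification to be a non-empty string of upto 3 characters, got ZYZYZ
```

Run:
```python
from h import *
st=manip.sense();q=st['q']
E=lambda s,a:Ro.from_euler(s,a).as_matrix()
e=lambda q:E('ZYZ',[q[0],q[1]+q[2],q[3]])@E('YZ',[q[4],np.pi/2+q[5]])
print(np.abs(e(q)-Ro.from_quat(st['tool_rot']).as_matrix()).max())
for q1 in (4,):
  for q23 in (90,105,120):
    for sg in(-1,1):
      for sl in(50.7,-27.3):
        M=Ro.from_euler('ZY',[q1,q23],degrees=True).as_matrix().T@toolR(sl,sg=sg)
        z=Ro.from_matrix(M).as_euler('ZYZ',degrees=True);z[2]=(z[2]-90+180)%360-180
        print(q1,q23,sg,sl,z.round(1))
```

```text
4.440892098500626e-16
4 90 -1 50.7 [  -7.1   60.8 -126.3]
4 90 -1 -27.3 [ -7.1  60.8 -48.3]
4 90 1 50.7 [-7.1 60.8 53.7]
4 90 1 -27.3 [ -7.1  60.8 131.7]
4 105 -1 50.7 [  -8.7   45.9 -123.8]
4 105 -1 -27.3 [ -8.7  45.9 -45.8]
4 105 1 50.7 [-8.7 45.9 56.2]
4 105 1 -27.3 [ -8.7  45.9 134.2]
4 120 -1 50.7 [ -12.1   31.2 -119.5]
4 120 -1 -27.3 [-12.1  31.2 -41.5]
4 120 1 50.7 [-12.1  31.2  60.5]
4 120 1 -27.3 [-12.1  31.2 138.5]
```

```bash
python3 -m crank '[{"grip":1,"offset":[0,0,-15],"angular":[0,0,0]},{"grip":1,"offset":[0,0,-40],"angular":[0,0,0]},{"grip":1,"offset":[0,0,-80],"angular":[0,0,0]},{"grip":1,"offset":[0,0,-120],"angular":[0,0,0]},{"grip":1,"offset":[0,0,-160],"angular":[0,0,-8]},{"grip":1,"offset":[0,0,-200],"angular":[0,0,-16]},{"grip":1,"offset":[0,0,-240],"angular":[0,0,-24]},{"grip":1,"offset":[0,0,-265],"angular":[0,0,-32]},{"grip":1,"offset":[0,0,-265],"angular":[0,0,-40]},{"grip":1,"offset":[0,0,-265],"angular":[0,0,-40]}]'
python3 - <<'E'
from h import *
s=snap('wrist','w4.png')
c=np.array([.600,.1487,.155]);P=portR(-8.5)
print(manip.sense()['finger_gap'],manip.sense()['force'])
print(c+P[:,2]*.1523)
delta(c+P[:,2]*.1523,toolR(50.7))
E
```

```text
t: 5.45
tcp_pos: [0.6066, -0.1927, 0.3418]
tool_rot: [0.137, 0.991, -0.0, 0.001]
force: [0.8, 0.3, -2.2]
finger_gap: 0.149
0.14892293137134882 [-0.6638  0.641  -1.3806]
[0.5247 0.16   0.2869]
t 5.5 off [175.  316.5  53.8] ang [ 11.58 -29.12 -56.75]
```

View pics/w4.png

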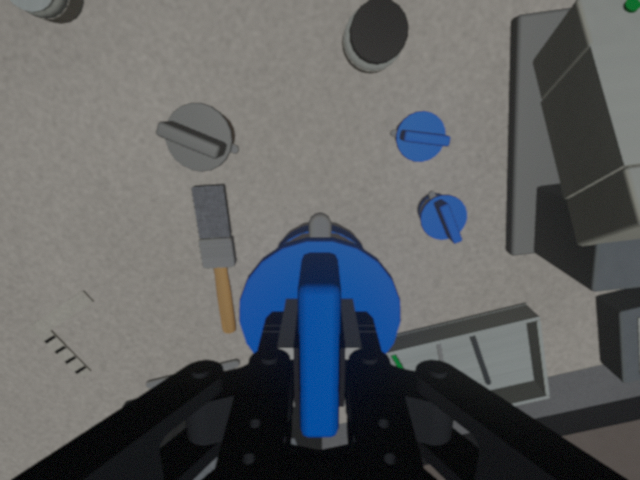

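```bash
python3 -m crank '[{"grip":1,"offset":[20,36,0],"angular":[1.2,-2.9,-5.7]},{"grip":1,"offset":[40,72,0],"angular":[2.4,-5.8,-11.4]},{"grip":1,"offset":[60,108,0],"angular":[3.5,-8.7,-17]},{"grip":1,"offset":[80,145,0],"angular":[4.6,-11.6,-22.7]},{"grip":1,"offset":[100,181,0],"angular":[5.8,-14.6,-28.4]},{"grip":1,"offset":[120,217,10],"angular":[7,-17.5,-34]},{"grip":1,"offset":[140,253,25],"angular":[8.1,-20.4,-39.7]},{"grip":1,"offset":[158,285,40],"angular":[9.3,-23.3,-45.4]},{"grip":1,"offset":[170,307,50],"angular":[10.4,-26.2,-51]},{"grip":1,"offset":[175,316,54],"angular":[11.6,-29.1,-56.7]}]'
python3 -m crank '[{"grip":1,"offset":[0,0,0],"angular":[0,0,0]},{"grip":1,"offset":[0,0,0],"angular":[0,0,0]}]'
python3 - <<'E'
from h import *
for n in('side','top','wrist'): snap(n,n+'5.png')
c=np.array([.600,.1487,.155]);P=portR(-8.5)
print(manip.sense()['q'])
delta(c+P[:,2]*.0923,toolR(50.7))
cv2.imwrite('pics/s5z.png',cv2.resize(cv2.imread('pics/side5.png')[90:270,230:430],None,fx=3.3,fy=3.3,interpolation=cv2.INTER_CUBIC))
E
```

```text
t: 6.5
tcp_pos: [0.5212, 0.1609, 0.2836]
tool_rot: [-0.351, 0.901, -0.127, 0.223]
force: [0.4, -0.9, -1.9]
finger_gap: 0.154
t: 6.7
tcp_pos: [0.5238, 0.1586, 0.2857]
tool_rot: [-0.347, 0.902, -0.128, 0.224]
force: [0.2, -0.8, -2.2]
finger_gap: 0.151
[ 0.1762  0.2257  1.9008 -0.3192  0.5356 -1.8939]
t 6.85 off [-0.7  2.  59.5] ang [-0.08  0.04 -0.09]
```

View pics/s5z.png

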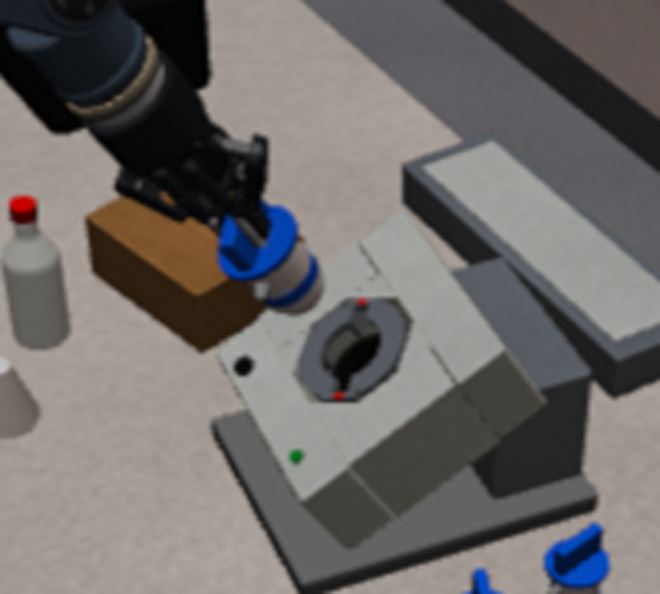

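View pics/wrist5.png

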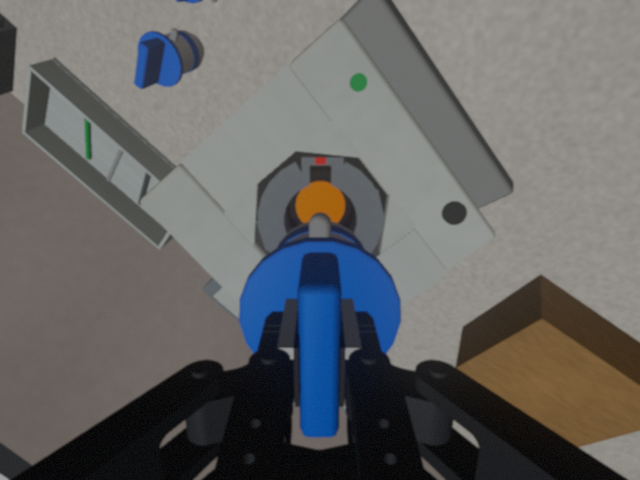

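Run:
```python
from h import *
W=load('wrist');st=manip.sense();R=Ro.from_quat(st['tool_rot']).as_matrix()
c=np.array([.600,.1487,.155]);P=portR(-8.5)
r=reds(W,(300,145,40,25));print(r)
A=onplane(W,r[0][:2],c,P[:,2]);T=toolR(50.7)
print('mark seen rel to centre, tool axes',T.T@(A-c)*1000,'expected 45.4,0')
# plunger orange centroid and slot edges
im=W['pixels'].astype(int)
for y in (168,174,178):
    print(y,im[y,300:342].sum(1)//3)
for X in (c+T[:,0]*.0454,c): print(proj(W,X))
# axis of cartridge seen: bar and tcp lines
print('tcp axis proj',[proj(W,st['tcp_pos']+R@[0.001,0,z]).round(1) for z in(0,.0223,.076,.13)])
```

```text
[(np.float64(320.0695380568798), np.float64(160.3884596416242), np.float64(6083.0))]
mark seen rel to centre, tool axes [47.1799 -0.4915 -0.    ] expected 45.4,0
168 [ 67  77  91  96  99  98  99  98  94  77  59  48  41  43  44  42  42  43
  45  44  42  43  44  42  41  41  42  43  40  42  59  79  95  98  99  99
  99  99 100 100  99 100]
174 [ 98  98  99  99  99 100  99  99  94  80  62  51  50  48  47  47  49  49
  47  48  49  49  49  49  50  46  46  47  48  51  63  82  93  99  99  98
  99  97  98  99  99  99]
178 [ 97  98 100  99 100  99  99 100  96  81  62  51  49  46  47  47  49  48
  46  47  45  48  45  46  46  47  47  47  46  49  64  81  97  98  99  97
  98  98  99  98  96 100]
[320.7421 162.8454]
[320.7739 222.5195]
tcp axis proj [array([317. , 319.4]), array([317.3, 295. ]), array([317.7, 254.5]), array([318. , 228.5])]
```

```bash
python3 -m crank '[{"grip":1,"offset":[0,0.3,25],"angular":[0,0,0]},{"grip":1,"offset":[0,0.3,50],"angular":[0,0,0]},{"grip":1,"offset":[0,0.3,65],"angular":[0,0,0]},{"grip":1,"offset":[0,0.3,75],"angular":[0,0,0]},{"grip":1,"offset":[0,0.3,80],"angular":[0,0,0]},{"grip":1,"offset":[0,0.3,80],"angular":[0,0,0]},{"grip":1,"offset":[0,0.3,80],"angular":[0,0,0]}]'
python3 - <<'E'
from h import *
for n in('top','side','wrist'): snap(n,n+'6.png')
c=np.array([.600,.1487,.155]);P=portR(-8.5);st=manip.sense()
delta(c+P[:,2]*.0223,toolR(50.7));print('F port',P.T@st['force'])
cv2.imwrite('pics/s6z.png',cv2.resize(cv2.imread('pics/side6.png')[120:250,260:410],None,fx=4.5,fy=4.5,interpolation=cv2.INTER_CUBIC))
E
```

```text
t: 7.55
tcp_pos: [0.5639, 0.153, 0.2175]
tool_rot: [-0.348, 0.901, -0.128, 0.226]
force: [0.1, 0.3, -1.6]
finger_gap: 0.151
t 7.7 off [-0.7  0.4 50.3] ang [-0.05  0.1   0.1 ]
F port [-1.1764 -0.0059 -1.3959]
```

View pics/s6z.png

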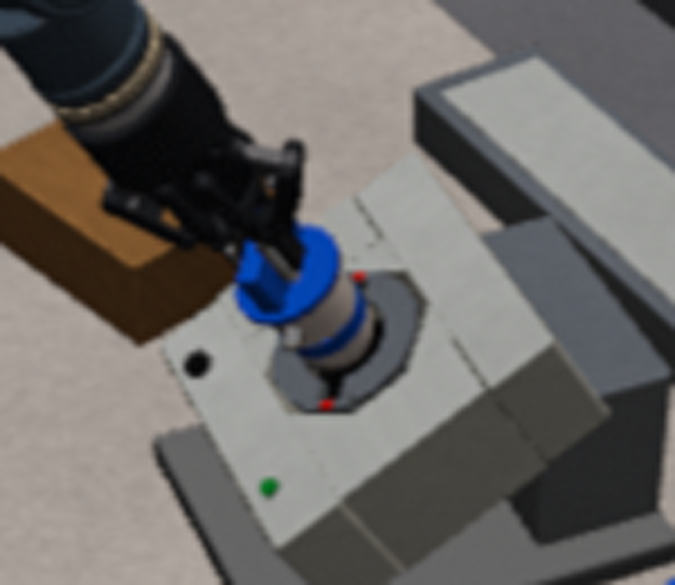

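View pics/wrist6.png

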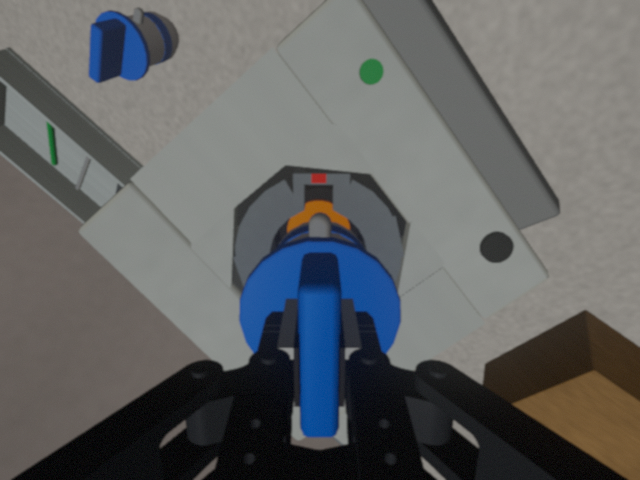

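```bash
python3 -m crank '[{"grip":1,"offset":[0,0,6],"angular":[0,0,0]},{"grip":1,"offset":[0,0,12],"angular":[0,0,0]},{"grip":1,"offset":[0,0,16],"angular":[0,0,0]},{"grip":1,"offset":[0,0,16],"angular":[0,0,0]}]'
python3 - <<'E'
from h import *
c=np.array([.600,.1487,.155]);P=portR(-8.5);st=manip.sense();T=toolR(50.7)
s=snap('wrist','w7.png');r=reds(s,(300,150,40,45));print(r)
if r:
    A=onplane(s,r[0][:2],c,P[:,2]);print('mark',T.T@(A-c)*1000)
delta(c+P[:,2]*.0223,T);print('F tool',T.T@st['force'],T.T@st['ft_torque'])
E
```

```text
t: 8.1
tcp_pos: [0.5716, 0.1518, 0.2022]
tool_rot: [-0.349, 0.901, -0.128, 0.225]
force: [-0.4, 0.0, -2.2]
finger_gap: 0.146
[(np.float64(316.9337231968811), np.float64(185.40661324092122), np.float64(13851.0))]
mark [47.1154 -0.3818  0.    ]
t 8.15 off [-1.5 -0.1 33.1] ang [ 0.02 -0.02  0.11]
F tool [0.9691 1.1075 1.6959] [-0.3079  0.3194 -0.0075]
```

```bash
python3 -m crank '[{"grip":1,"offset":[0,0,7],"angular":[0,0,0]},{"grip":1,"offset":[0,0,14],"angular":[0,0,0]},{"grip":1,"offset":[0,0,20],"angular":[0,0,0]},{"grip":1,"offset":[0,0,24],"angular":[0,0,0]},{"grip":1,"offset":[0,0,24],"angular":[0,0,0]}]'
python3 - <<'E'
from h import *
c=np.array([.600,.1487,.155]);P=portR(-8.5);st=manip.sense();T=toolR(50.7)
s=snap('wrist','w8.png')
delta(c+P[:,2]*.0223,T);print('F tool',T.T@st['force'],T.T@st['ft_torque'])
E
```

```text
t: 8.65
tcp_pos: [0.5835, 0.15, 0.1814]
tool_rot: [-0.349, 0.901, -0.128, 0.225]
force: [-0.3, 0.4, -1.6]
finger_gap: 0.149
t 8.7 off [-1.4 -0.1  9.2] ang [ 0.01 -0.01  0.11]
F tool [0.4463 1.1135 1.2315] [-0.3111  0.2538 -0.0136]
```

View pics/w8.png

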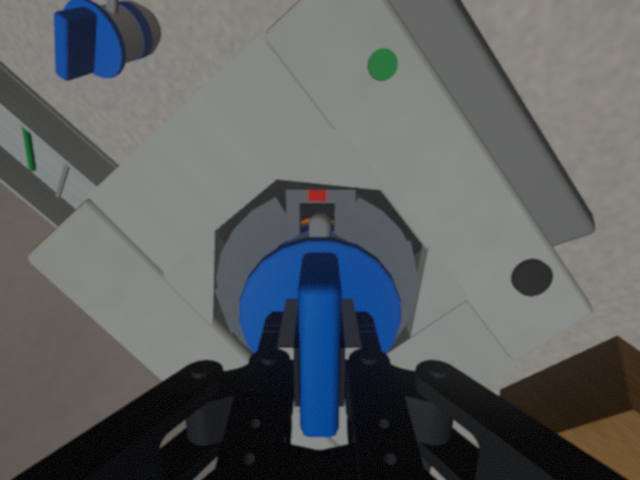

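```bash
python3 -m crank '[{"grip":1,"offset":[0,-0.4,3],"angular":[0,0,-1]},{"grip":1,"offset":[0,-0.4,6],"angular":[0,0,-1]},{"grip":1,"offset":[0,-0.4,9],"angular":[0,0,-1]},{"grip":1,"offset":[0,-0.4,9],"angular":[0,0,-1]}]'
python3 - <<'E'
from h import *
c=np.array([.600,.1487,.155]);P=portR(-8.5);st=manip.sense();T=toolR(50.7)
s=snap('wrist','w9.png')
delta(c+P[:,2]*.0223,T);print('F tool',T.T@st['force'],T.T@st['ft_torque'])
E
```

```text
t: 9.1
tcp_pos: [0.5884, 0.1493, 0.1747]
tool_rot: [-0.356, 0.898, -0.13, 0.224]
force: [-1.7, 0.8, 1.3]
finger_gap: 0.154
t 9.15 off [-1.   0.6  0.8] ang [-0.03  0.06  1.11]
F tool [ 0.1496  1.0494 -2.0287] [-0.3005  0.2895 -0.0137]
```

View pics/w9.png

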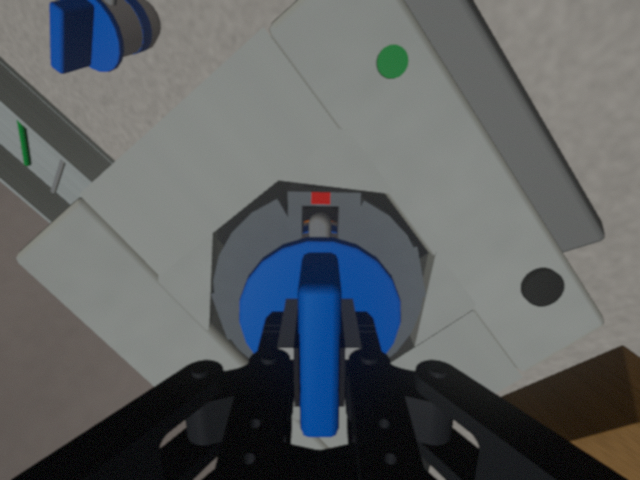

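```bash
python3 -m crank '[{"grip":1,"offset":[0,0,4],"angular":[0,0,0]},{"grip":1,"offset":[0,0,8],"angular":[0,0,0]},{"grip":1,"offset":[0,0,11],"angular":[0,0,0]},{"grip":1,"offset":[0,0,13],"angular":[0,0,0]},{"grip":1,"offset":[0,0,13],"angular":[0,0,0]}]'
python3 - <<'E'
from h import *
c=np.array([.600,.1487,.155]);P=portR(-8.5);st=manip.sense();T=toolR(50.7)
s=snap('wrist','w10.png')
delta(c+P[:,2]*.0223,T);print('F tool',T.T@st['force'],T.T@st['ft_torque'],st['finger_gap'])
E
```

```text
t: 9.65
tcp_pos: [0.5947, 0.1484, 0.1636]
tool_rot: [-0.357, 0.898, -0.13, 0.224]
force: [-5.2, 1.3, 6.9]
finger_gap: 0.149
t 9.7 off [ -1.    0.5 -12.2] ang [-0.03  0.07  1.12]
F tool [ 0.37    1.2737 -8.6156] [-0.3327  0.2601  0.0277] 0.14949284753872605
```

View pics/w10.png

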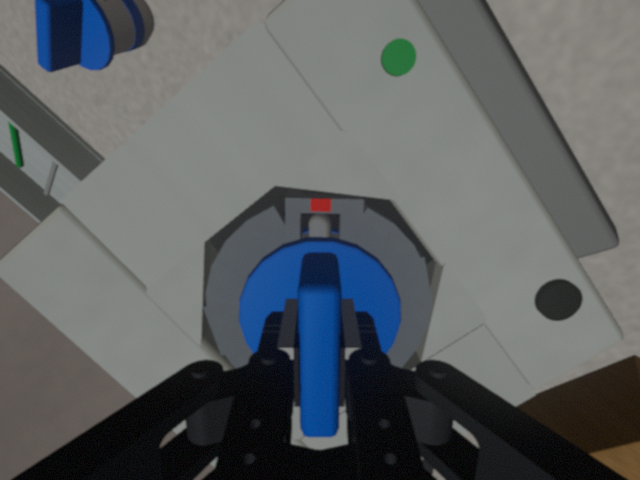

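```bash
python3 -m crank '[{"grip":1,"offset":[0,0,1],"angular":[0,0,0]},{"grip":1,"offset":[0,0,2],"angular":[0,0,0]},{"grip":1,"offset":[0,0,2.5],"angular":[0,0,0]},{"grip":1,"offset":[0,0,2.5],"angular":[0,0,0]}]'
python3 - <<'E'
from h import *
c=np.array([.600,.1487,.155]);P=portR(-8.5);st=manip.sense();T=toolR(50.7)
delta(c+P[:,2]*.0223,T);print('F tool',T.T@st['force'],T.T@st['ft_torque'],st['finger_gap'])
E
```

```text
t: 10.1
tcp_pos: [0.595, 0.1484, 0.163]
tool_rot: [-0.357, 0.897, -0.13, 0.225]
force: [-14.4, 0.8, 18.1]
finger_gap: 0.152
t 10.1 off [ -1.    0.4 -12.9] ang [-0.07  0.1   1.13]
F tool [  3.1705   1.7742 -22.8104] [-0.2793  0.5212  0.026 ] 0.1524014806655613
```

```bash
python3 -m crank '[{"grip":1,"offset":[0,0,-0.8],"angular":[0,0,4]},{"grip":1,"offset":[0,0,-0.8],"angular":[0,0,10]},{"grip":1,"offset":[0,0,-0.8],"angular":[0,0,16]},{"grip":1,"offset":[0,0,-0.8],"angular":[0,0,22]},{"grip":1,"offset":[0,0,-0.8],"angular":[0,0,28]},{"grip":1,"offset":[0,0,-0.8],"angular":[0,0,34]},{"grip":1,"offset":[0,0,-0.8],"angular":[0,0,40]},{"grip":1,"offset":[0,0,-0.8],"angular":[0,0,40]}]' 100
python3 - <<'E'
from h import *
c=np.array([.600,.1487,.155]);P=portR(-8.5);st=manip.sense();T=toolR(10.7)
snap('wrist','w11.png')
delta(c+P[:,2]*.0223,T);print('F tool',T.T@st['force'],T.T@st['ft_torque'],st['finger_gap'])
E
```

```text
t: 10.9
tcp_pos: [0.5962, 0.1485, 0.1639]
tool_rot: [-0.027, 0.965, -0.045, 0.257]
force: [-7.1, 1.6, 13.0]
finger_gap: 0.15
t 10.95 off [  0.9   1.  -12.8] ang [0.04 0.24 1.08]
F tool [ -0.3494   0.4853 -14.9131] [0.2441 0.3132 0.1142] 0.15008226976913341
```

View pics/w11.png

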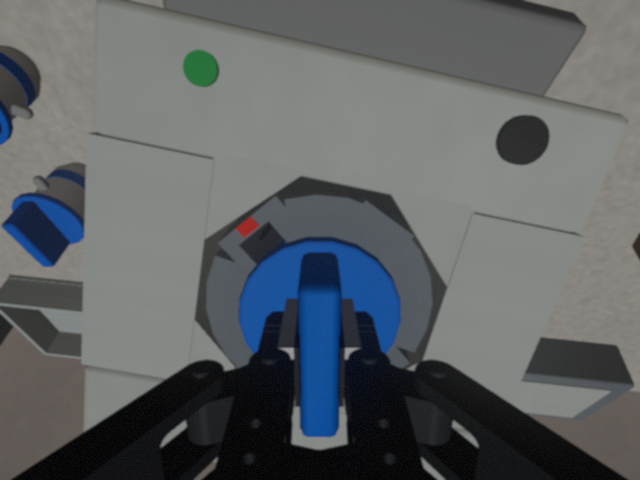

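```bash
python3 -m crank '[{"grip":1,"offset":[0,0,0],"angular":[0,0,6]},{"grip":1,"offset":[0,0,0],"angular":[0,0,12]},{"grip":1,"offset":[0,0,0],"angular":[0,0,18]},{"grip":1,"offset":[0,0,0],"angular":[0,0,24]},{"grip":1,"offset":[0,0,0],"angular":[0,0,29]},{"grip":1,"offset":[0,0,0],"angular":[0,0,33]},{"grip":1,"offset":[0,0,0],"angular":[0,0,35]},{"grip":1,"offset":[0,0,0],"angular":[0,0,35]}]'
python3 - <<'E'
from h import *
c=np.array([.600,.1487,.155]);P=portR(-8.5);st=manip.sense();T=toolR(-24.3)
delta(c+P[:,2]*.0223,T);print('F tool',T.T@st['force'],T.T@st['ft_torque'],st['finger_gap'])
E
python3 -m crank '[{"grip":1,"offset":[0,0,0],"angular":[0,0,2]},{"grip":1,"offset":[0,0,0],"angular":[0,0,4]},{"grip":1,"offset":[0,0,0],"angular":[0,0,5]},{"grip":1,"offset":[0,0,0],"angular":[0,0,5]}]'
python3 - <<'E'
from h import *
c=np.array([.600,.1487,.155]);P=portR(-8.5);st=manip.sense();T=toolR(-29.3)
snap('wrist','w12.png')
delta(c+P[:,2]*.0223,T);print('F tool',T.T@st['force'],T.T@st['ft_torque'],st['finger_gap'])
E
```

```text
t: 11.75
tcp_pos: [0.5962, 0.1483, 0.1639]
tool_rot: [0.263, 0.929, 0.034, 0.259]
force: [-6.9, 0.3, 14.1]
finger_gap: 0.151
t 11.75 off [  1.5   0.4 -12.7] ang [0.14 0.19 1.11]
F tool [ -1.3276  -0.1978 -15.6019] [ 0.5069  0.1187 -0.0236] 0.15092717032182099
t: 12.15
tcp_pos: [0.596, 0.148, 0.1638]
tool_rot: [0.302, 0.917, 0.044, 0.257]
force: [-7.5, -1.3, 14.0]
finger_gap: 0.143
t 12.2 off [  1.5   0.6 -12.7] ang [0.11 0.18 1.29]
F tool [ -1.8063  -1.687  -15.7181] [ 0.625   0.0127 -0.4855] 0.1427964943664922
```

View pics/w12.png

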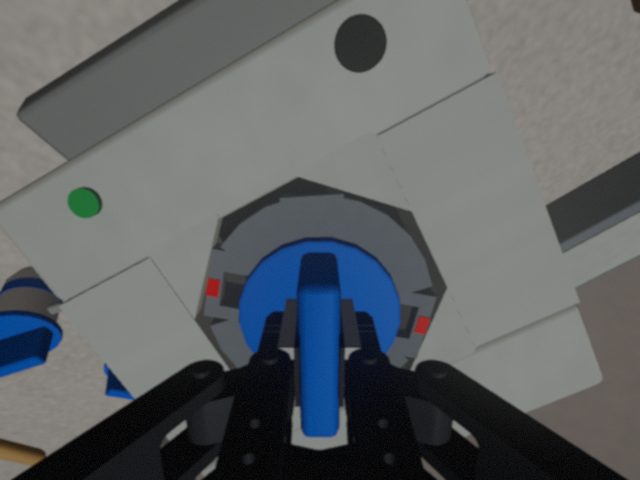

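```bash
python3 -m crank '[{"grip":1,"offset":[0,0,0],"angular":[0,0,1]},{"grip":1,"offset":[0,0,0],"angular":[0,0,2]},{"grip":1,"offset":[0,0,0],"angular":[0,0,2]}]'
python3 - <<'E'
from h import *
c=np.array([.600,.1487,.155]);P=portR(-8.5);st=manip.sense();T=toolR(-29.3)
delta(c+P[:,2]*.0223,T);print('F tool',T.T@st['force'],T.T@st['ft_torque'],st['finger_gap'])
E
```

```text
t: 12.5
tcp_pos: [0.596, 0.148, 0.1638]
tool_rot: [0.315, 0.912, 0.048, 0.256]
force: [-7.1, -1.5, 14.2]
finger_gap: 0.145
t 12.5 off [  1.5   0.6 -12.7] ang [ 0.1   0.21 -0.32]
F tool [ -2.327   -1.6161 -15.6818] [ 0.588   0.102  -1.5583] 0.1446633271298393
```

```bash
python3 -m crank '[{"grip":1,"offset":[0,0,0],"angular":[0,0,-1.5]},{"grip":1,"offset":[0,0,0],"angular":[0,0,-2.5]},{"grip":1,"offset":[0,0,-2],"angular":[0,0,-2.5]},{"grip":1,"offset":[0,0,-4],"angular":[0,0,-2.5]},{"grip":1,"offset":[0,0,-6],"angular":[0,0,-2.5]},{"grip":1,"offset":[0,0,-7.5],"angular":[0,0,-2.5]},{"grip":1,"offset":[0,0,-7.5],"angular":[0,0,-2.5]}]'
python3 - <<'E'
from h import *
c=np.array([.600,.1487,.155]);P=portR(-8.5);st=manip.sense();T=toolR(-29.3)
delta(c+P[:,2]*.0223,T);print('F tool',T.T@st['force'],T.T@st['ft_torque'],st['finger_gap'])
E
```

```text
t: 13.2
tcp_pos: [0.5925, 0.1486, 0.1691]
tool_rot: [0.3, 0.918, 0.044, 0.256]
force: [-1.8, -1.8, 5.7]
finger_gap: 0.145
t 13.2 off [ 1.1  0.8 -6.4] ang [0.09 0.09 1.63]
F tool [-2.3892 -0.9981 -5.7052] [ 0.3175 -0.5417 -0.3218] 0.14524052966767145
```

```bash
python3 -m crank '[{"grip":1,"offset":[0,0,-1],"angular":[0,0,0]},{"grip":1,"offset":[0,0,-2],"angular":[0,0,0]},{"grip":1,"offset":[0,0,-2],"angular":[0,0,0]}]'
python3 - <<'E'
from h import *
c=np.array([.600,.1487,.155]);P=portR(-8.5);st=manip.sense();T=toolR(-29.3)
delta(c+P[:,2]*.0223,T);print('F tool',T.T@st['force'],T.T@st['ft_torque'],st['finger_gap'])
E
```

```text
t: 13.5
tcp_pos: [0.5921, 0.1486, 0.1699]
tool_rot: [0.3, 0.918, 0.044, 0.256]
force: [5.9, -2.9, -2.3]
finger_gap: 0.149
t 13.5 off [ 1.2  0.8 -5.5] ang [0.07 0.06 1.6 ]
F tool [-4.7135  0.3718  5.1675] [ 0.2083 -0.5612 -0.2474] 0.14870776148435305
```

```bash
python3 -m crank '[{"grip":1,"offset":[0,0,0.8],"angular":[0,0,0]},{"grip":1,"offset":[0,0,0.8],"angular":[0,0,0]},{"grip":0.5,"offset":[0,0,0.8],"angular":[0,0,0]},{"grip":0.3,"offset":[0,0,0.8],"angular":[0,0,0]},{"grip":0.3,"offset":[0,0,0.8],"angular":[0,0,0]},{"grip":0.3,"offset":[0,0,0.8],"angular":[0,0,0]}]'
python3 - <<'E'
from h import *
c=np.array([.600,.1487,.155]);P=portR(-8.5);st=manip.sense();T=toolR(-29.3)
snap('wrist','w13.png')
delta(c+P[:,2]*.0223,T);print('F tool',T.T@st['force'],st['finger_gap'])
E
```

```text
t: 14.1
tcp_pos: [0.5904, 0.1489, 0.169]
tool_rot: [0.3, 0.918, 0.043, 0.255]
force: [0.0, 1.4, -0.2]
finger_gap: 0.702
t 14.15 off [-0.4  1.5 -5.4] ang [ 0.   -0.03  1.6 ]
F tool [0.912  1.1087 0.0527] 0.7020373887433623
```

View pics/w13.png

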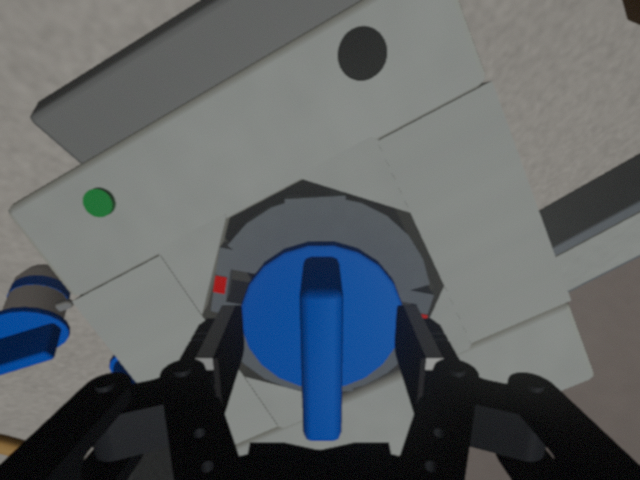

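```bash
python3 -m crank '[{"grip":0.3,"offset":[0,0,-10],"angular":[0,0,0]},{"grip":0.3,"offset":[0,0,-30],"angular":[0,0,0]},{"grip":0.3,"offset":[0,0,-60],"angular":[0,0,0]},{"grip":0.3,"offset":[0,0,-100],"angular":[0,0,0]},{"grip":0.3,"offset":[0,0,-140],"angular":[0,0,0]},{"grip":0.3,"offset":[0,0,-170],"angular":[0,0,0]},{"grip":0.3,"offset":[0,0,-180],"angular":[0,0,0]},{"grip":0.3,"offset":[0,0,-180],"angular":[0,0,0]},{"grip":0.3,"offset":[0,0,-180],"angular":[0,0,0]}]'
python3 - <<'E'
from h import *
for n in('side','top','wrist'): snap(n,n+'14.png')
W=load('wrist');c=np.array([.600,.1487,.155]);P=portR(-8.5)
cv2.imwrite('pics/s14z.png',cv2.resize(cv2.imread('pics/side14.png')[140:270,260:410],None,fx=4.5,fy=4.5,interpolation=cv2.INTER_CUBIC))
E
```

```text
t: 15.05
tcp_pos: [0.5018, 0.1619, 0.3244]
tool_rot: [0.3, 0.918, 0.043, 0.255]
force: [-0.1, -0.0, -1.4]
finger_gap: 0.696
```

View pics/s14z.png

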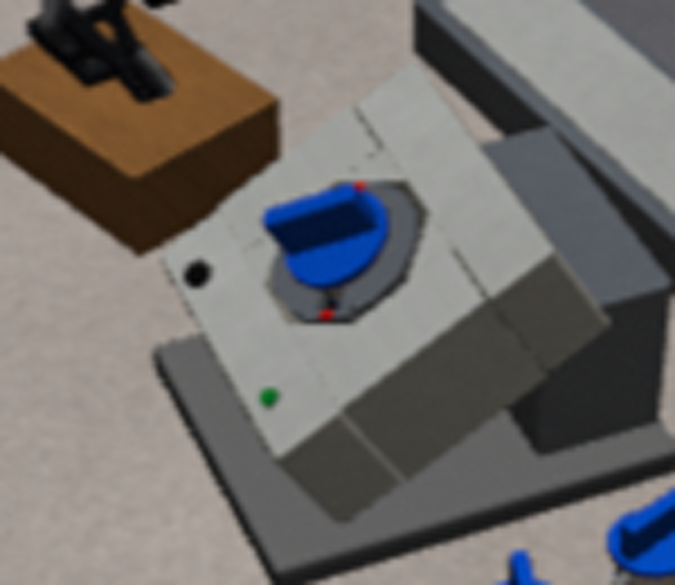

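View pics/wrist14.png

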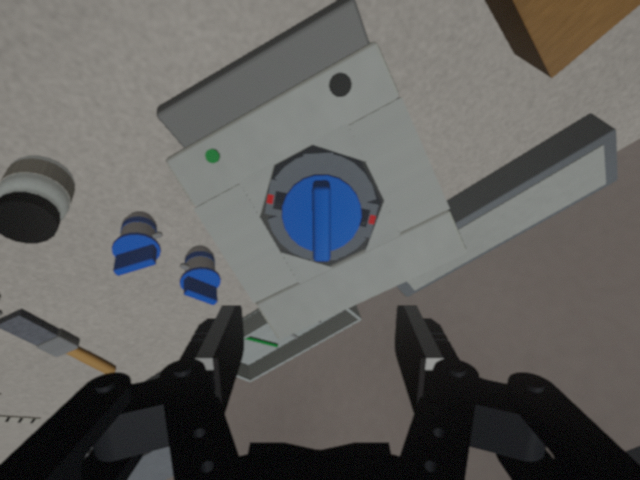

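View pics/top14.png

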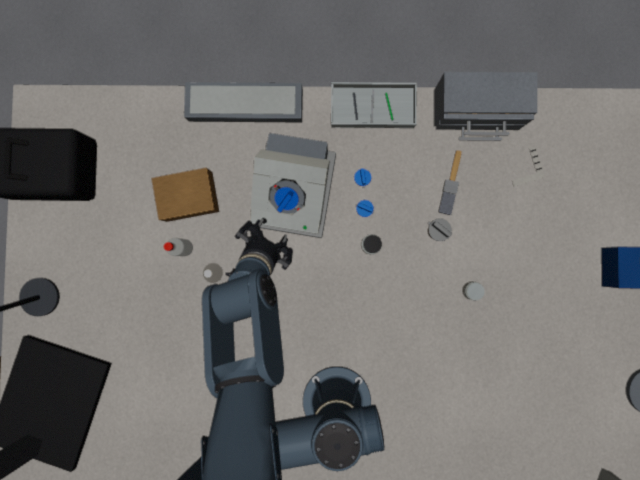

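Run:
```python
from h import *
W=load('wrist');c=np.array([.600,.1487,.155]);P=portR(-8.5)
a=lambda p,q,hh:(lambda d:np.degrees(np.arctan2(d[1],d[0])))(P.T@(onplane(W,p,c+P[:,2]*hh,P[:,2])-onplane(W,q,c+P[:,2]*hh,P[:,2])))
r=reds(W,(255,180,130,60));print(r)
im=cv2.cvtColor(W['pixels'],cv2.COLOR_RGB2BGR)[140:270,250:395]
cv2.imwrite('pics/w14z.png',cv2.resize(im,None,fx=4.5,fy=4.5,interpolation=cv2.INTER_CUBIC))
s=a(r[0][:2],r[1][:2],0);b=a((320.6,188),(322,258),.048)
print('slot',s,'bar',b,'diff',(s-b)%180)
```

```text
[(np.float64(269.6041828040279), np.float64(198.5995352439969), np.float64(3873.0)), (np.float64(371.7720023626698), np.float64(219.15327820437093), np.float64(3386.0))]
slot -129.32123803525485 bar 153.50226843447012 diff 77.17649353027502
```

View pics/w14z.png

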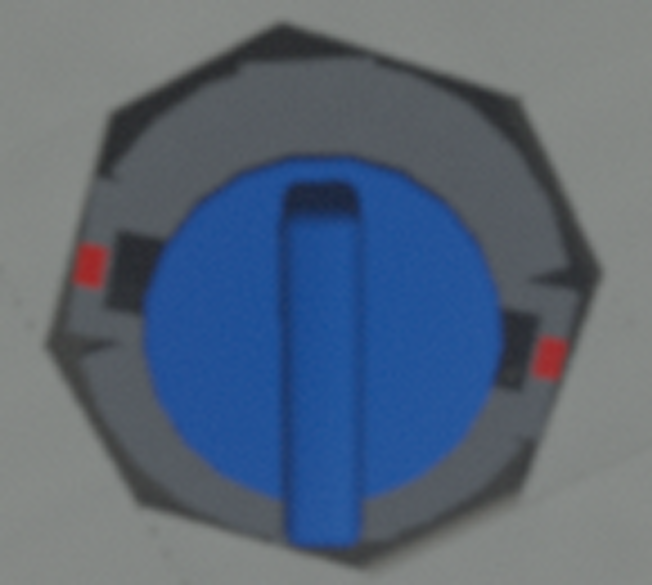

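Run:
```python
from h import *
a=cv2.imread('pics/top0.png').astype(int);b=cv2.imread('pics/top14.png').astype(int)
print(manip.sense()['t'],'changed px right of extractor',[(np.abs(a-b).max(2)[y:y+h,x:x+w]>40).sum() for x,y,w,h in((350,165,35,90),(425,145,60,100),(150,165,70,95),(460,278,30,28),(200,260,24,24))])
print(manip.sign_off())
```

```text
15.2 changed px right of extractor [np.int64(0), np.int64(0), np.int64(0), np.int64(0), np.int64(2)]
the job is handed in; nothing more can be done
None
```

I fitted the large blue-grip cartridge in the sloping port and left it locked, then handed the job in at 15.2 s of the 51 s allowed; sign-off gives no verdict.

**Fitting:** I lined the lugs up with the slots by camera, about 50° from the port's x. I then pushed in until the flange stood on the collar, with the force rising from about 9 N to 23 N. I turned it clockwise to a firm stop at about 1.6 N m, eased back about 2.5° and let it rise on the spring. It stopped at 5.5 mm below the mouth, and a light pull of about 5 N didn't lift it further. After that I opened the gripper and backed it clear.

**Last checks:**
- **Lock:** the final pictures show the cartridge staying put, with its bar about 77° from the slot line. That lies between the 75° groove and the 78° stop.
- **Other objects:** before and after pictures from above show no change around the small cartridges, jar, spent cartridge, brush, carton, spray and tin. Two pixels changed by the cone, next to the arm.
- **Disagreement:** the cameras differed by about 3 mm on where the mouth was. I used the average and the lug-to-slot view, and it went in without side force.

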